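Take the used-up abrasive roll off its spindle

TASK

The thin red-brown abrasive roll is nearly used up: swing the yellow keeper above it well aside, draw the roll straight up off its spindle without forcing it hard against the spindle, and set it down (do not drop it) flat on one of its end faces on the floor of the plywood tray. Leave that keeper swung aside for the new roll. The thick blue roll and its keeper, and the chisel, mallet and carved rosette, stay as they are.

Things in the scene. Friction and masses are not known exactly. Their poses are not given: they have to be found in the camera images.
- worn_roll: The thin roll of red-brown abrasive strip wound on a cardboard core: outside diameter 46 mm, bore 28 mm, 50 mm tall, about 60 g, rigid, end glued down. On the spindle of stand_1, resting on its disc. Origin: on the roll's axis at its lower face; z along the axis, up at the start
- stand_1: Dark wooden stand, fixed, carries the thin red-brown roll. Origin: on the bench below the spindle; z up. Base 150 x 100 x 12 mm, from 105 mm behind (-x) to 45 mm ahead (+x) of the origin. Steel disc 72 mm wide, top 18 mm above the bench, bears the roll; steel spindle 20 mm diameter, tip 82 mm above the bench. Pivot post (16 mm diameter) 75 mm from the spindle along the stand's -x
- spindle_1_tip (a point): Centre of the tip of the upright spindle of stand_1, 82 mm above the bench
- keeper_1 (a joint): Yellow keeper bar of stand_1: 20 mm wide, 8 mm thick, underside 86 mm above the bench; turns level about the post, light friction (0.05 N m), stays where left. rad: 0 = bar points along the stand's +x, over the spindle; growing = anticlockwise from above, towards the stand's +y; limits 0 to 2.0. Starts over the spindle at 0 to 0.25; well aside means beyond about 1 rad.
- keeper_1_knob (a point): Black round upright knob, 16 mm diameter, 35 mm tall (from 94 to 129 mm above the bench), on the free end of keeper_1, 75 mm from the pivot. The point is on the knob's axis, 116 mm above the bench
- keeper_1_pivot (a point): Point on the vertical pivot axis of keeper_1, 116 mm above the bench (in the air over the post)
- tray: Open square plywood tray, loose, 0.7 kg, 170 x 170 mm outside, walls 6 mm thick, rim 30 mm above the bench. Origin: centre of its underside; its sides run along its x and y
- tray_in (a point): Centre of the tray's inner floor, 6 mm above the bench
- fresh_roll: The thick roll of blue abrasive strip, outside diameter 66 mm, bore 28 mm, 50 mm tall, on the spindle of stand_2: stays there. Origin: on its axis at its lower face
- stand_2: Dark wooden stand, fixed, carries the thick blue roll. Origin: on the bench below the spindle; z up. Base 150 x 100 x 12 mm, from 105 mm behind (-x) to 45 mm ahead (+x) of the origin. Steel disc 72 mm wide, top 18 mm above the bench, bears the roll; steel spindle 20 mm diameter, tip 82 mm above the bench. Pivot post (16 mm diameter) 75 mm from the spindle along the stand's -x
- keeper_2 (a joint): Yellow keeper bar of stand_2: 20 mm wide, 8 mm thick, underside 86 mm above the bench; turns level about the post, light friction (0.05 N m), stays where left. rad: 0 = bar points along the stand's +x, over the spindle; growing = anticlockwise from above, towards the stand's +y; limits 0 to 2.0. Starts over the spindle at 0 to 0.25 and is to be left there.
- keeper_2_knob (a point): Black round upright knob, 16 mm diameter, 35 mm tall (from 94 to 129 mm above the bench), on the free end of keeper_2, 75 mm from the pivot. The point is on the knob's axis, 116 mm above the bench
- chisel: Yellow-handled carving chisel lying on the bench, 255 mm long, 24 mm thick, a bystander. Origin under the front part of the handle; x along the blade
- mallet: Carver's wooden mallet lying on the bench, head 65 x 110 x 65 mm, handle 26 mm thick, 290 mm long in all, a bystander. Origin on the bench 100 mm behind the head's centre, handle towards -x
- rosette: Square pale carved wooden block, 90 x 90 mm, about 49 mm tall, a bystander. Origin: centre of its underside
Things that resemble listed ones, but are neither listed nor needed, are in the scene too. What is shaped like the worn_roll but green is not meant.

How it is judged:
On the way, in this order (a step that is already met when the one before it is completed fails the run):
1. keeper_1 is swung at least 1.0 rad aside while the red-brown roll is still on its spindle (value of joint keeper_1 above 1 rad and z of worn_roll in the frame of stand_1 below 0.04 m and horizontal distance between worn_roll and stand_1 below 0.01 m), for 0.1 s.
2. the red-brown roll has been drawn up until its lower face is above the spindle's tip (height (world z) of worn_roll above 0.083 m), for 0.05 s.
At the end, for the whole second after the job is handed in: The red-brown roll stands on an end face (axis within 0.1 rad of vertical) and still on the tray floor, inside the walls; keeper_1 at least 0.9 rad aside; keeper_2 below 0.4 rad; blue roll within 10 mm and chisel, mallet, rosette within 30 mm of their starts (x of worn_roll in the frame of tray between -0.058 and 0.058 m and y of worn_roll in the frame of tray between -0.058 and 0.058 m and ((z of worn_roll in the frame of tray below 0.01 m and angle between worn_roll's own z axis and vertical below 0.1 rad) or (z of worn_roll in the frame of tray below 0.06 m and angle between worn_roll's own z axis and vertical above 3.04 rad)) and linear speed of worn_roll below 0.02 m/s and value of joint keeper_1 above 0.9 rad and value of joint keeper_2 below 0.4 rad and distance of fresh_roll from where it was at the start of the episode below 0.01 m and distance of each of chisel, mallet, rosette from where it was at the start of the episode below 0.03 m); the robot touches nothing.
It fails at once if the red-brown roll is pressed against its stand or spindle with more than 40 N (contact force between worn_roll and stand_1 above 40 N).
It fails at once if the red-brown roll is dropped (falls free at more than 0.7 m/s, about 25 mm) (linear speed of worn_roll above 0.7 m/s and contact force between worn_roll and the fingers below 0.05 N).
It fails at once if the blue roll is moved more than 10 mm (distance of fresh_roll from where it was at the start of the episode above 0.01 m).
It fails at once if keeper_2 is swung beyond 0.4 rad (value of joint keeper_2 above 0.4 rad).
It fails at once if the chisel, mallet or rosette is moved more than 30 mm (distance of any of chisel, mallet, rosette from where it was at the start of the episode above 0.03 m).
It also fails if it takes over 56 s, if anything falls off the work surface, if the arm or the gripper's body presses on something with over 40 N, if the wrist force passes 120 N, or if a joint passes its speed limit or range.

ROBOT

A 7-joint arm with a two-finger parallel gripper is mounted at the origin on the work surface. World frame = base frame: x ahead of the robot, y to its left, z up, the work surface at z = 0. Lengths are in m, angles in rad, forces in N, time in s.
With the tool pointing down it reaches from about 0.4 to 0.9 m from the base axis. Payload 5.6 kg.
Tool frame: the origin (TCP) lies at the very end of the fingers, on their centre line; the grasp point (between the pads) lies 19 mm behind it (bot.grasp_offset is the distance from the TCP to the grasp point, in m); z points along the fingers, y is the line along which they close (so a half turn about z gives the same grasp; the last joint's range is limited). The gripper opens to 92 mm and grips with 3 to 60 N. Pads are 20 mm wide; open, the fingers measure 128 mm over their backs; the gripper's body (75 mm by 189 mm) begins 69 mm behind the grasp point.
Start: joints at [-1.316, 0.468, -0.012, 1.603, 0.006, 1.071, -0.056], TCP at [0.191, 0.621, 0.215] pointing down, gripper open.
Joint ranges: [-2.53, 2.53], [-0.31, 2.02], [-1.57, 1.55], [0.28, 2.44], [-1.29, 4.43], [0.15, 1.84], [-2.92, 2.92]. Speed limits (rad/s): [2.57, 2.57, 3.14, 3.14, 3.14, 3.14, 3.14].

INTERFACE

Orientations are given as a 3x3 rotation matrix whose columns are the frame's x, y, z axes.
In Python, from bench import bot gives the robot as it stands.
- The arm moves only by the tool drive_tool, never from a script. Its argument "steps" is a list that holds one entry, the list of rows, each a list of 7 numbers: the turn, a rotation vector about the tool's x, y, z in degrees, then the shift along the tool's x, y, z in m, then the opening, from -1 (shut) to 1 (fully open), so that 0 is half open. A call has exactly 8 rows; each row shifts and turns the commanded pose from where the row before left it, along the tool's axes as they then stand; what a row does not reach is not made up. A row lasts 1/12 s, in which the tool goes at most 41.7 mm and 7.16 degrees, less where a joint would pass 70% of its speed; a pose out of reach is approached as far as the arm can. A call with a gripper value outside its range is refused whole. The fingers move at their own pace and stop on an object; "grip_force" is the grip in N (left out, the last holds). Time passes only in rows, so rows that do not move let the fingers close, or fill a call up. It gives the time, the measured TCP pose, the force, the opening and the grip force at its end, in the units of the state.
- bot.state(): the state, without advancing time (a new reading comes with each control period).
- bot.get_image(name): name is "scene" or "top" or "wrist"; returns (picture, depth): 420x560x3 uint8, red, green, blue; 420x560 float32, m along the optical axis (not along the pixel's ray), 0 where there is no reading.
- bot.camera_model(name): a dict with "fx", "fy", "cx", "cy" (pixels), "extrinsics" (4x4, takes a point from world to camera coordinates). Camera axes: x right, y up, looking along -z (the intrinsics and any distortion apply to the point x, -y, -z); pixel columns grow to the right and rows downward; lengths in m; the calibration is good to about 2 mm. A picture is of the moment at which its call begins: read the wrist's pose just before it. camera_model takes no time and is no camera call; for the wrist camera it gives the pose at the moment of the call.
- bot.close_job(): hands the job in; it is judged then, once.
The state is a dict: "time_s": time; "joints": joint angles; "dq": joint speeds; "effort": joint torques, N m; "tcp_pos": TCP position; "eef_rot": TCP orientation; "force": force on the tool from outside, world axes, zero at the start; "moment": the same for the moment, N m; "gripper_width": finger opening in m; "finger_force": force on a finger pad.
Only numpy, scipy, OpenCV 4.12 (cv2) and the standard library are available. Lean on these libraries where they do the work, as an engineer would, in place of code of your own. Each camera call takes 0.05 s, during which the arm holds its last target. There are 200 camera calls.

## Working session

There is one attempt and no reset: what is moved stays moved. The work goes in short steps, Python scripts to look and compute and a tool call to move; the robot and the scene stay as the last step left them, time stands still between calls to the robot, and variables do not carry over. Pictures are saved under pics/ and viewed, at most 10 in all, crops included, and the job is handed in when it is done.

Besides the shell and the picture viewer there is one more tool, called after "Request:" by a JSON object that holds its "name" and its "arguments", one argument or row to a line. drive_tool: Moves the arm, as the interface text tells. Its arguments: {"type":"object","properties":{"steps":{"type":"array"},"grip_force":{"type":"number"}},"required":["steps"]}

```bash
mkdir -p pics; cat > h.py <<'E'
import numpy as np, cv2
from bench import bot
def snap(name,out):
    m=bot.camera_model(name); im,d=bot.get_image(name)
    cv2.imwrite(f'pics/{out}.png',im[:,:,::-1]); np.savez(f'pics/{out}.npz',im=im,d=d,E=m['extrinsics'],k=[m['fx'],m['fy'],m['cx'],m['cy']])
def cloud(out):
    z=np.load(f'pics/{out}.npz'); d=z['d']; fx,fy,cx,cy=z['k']; v,u=np.indices(d.shape)
    p=np.stack([(u-cx)/fx*d,-(v-cy)/fy*d,-d],-1); E=z['E']
    return (p-E[:3,3])@E[:3,:3], z['im'], d
E
python3 - <<'E'
from h import *
snap('top','t0'); snap('scene','s0')
a=cv2.imread('pics/t0.png');b=cv2.imread('pics/s0.png')
s=bot.state(); print(s['tcp_pos'],s['eef_rot'],s['time_s'],bot.camera_model('top'))
E
```

```text
[0.19062778 0.62087721 0.2137723 ] [[-9.55970816e-01  2.93461551e-01 -3.42285849e-04]
 [ 2.93461728e-01  9.55969626e-01 -1.51262145e-03]
 [-1.16681360e-04 -1.54646975e-03 -9.99998797e-01]] 0.1 {'fx': 432.7068976891827, 'fy': 432.7068976891827, 'cx': 283.62644309787316, 'cy': 207.1192473137761, 'extrinsics': array([[ 6.66007341e-02, -9.97779286e-01, -9.15924115e-04,
         6.59029114e-02],
       [ 9.73282427e-01,  6.47633775e-02,  2.20288498e-01,
        -6.28773637e-01],
       [-2.19739982e-01, -1.55628285e-02,  9.75434333e-01,
        -1.11530010e+00],
       [ 0.00000000e+00,  0.00000000e+00,  0.00000000e+00,
         1.00000000e+00]])}
```

View pics/t0.png

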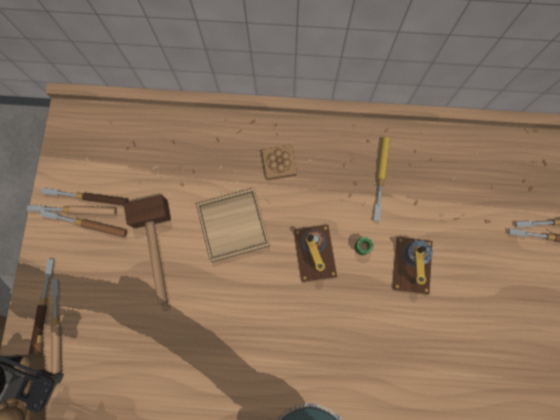

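View pics/s0.png

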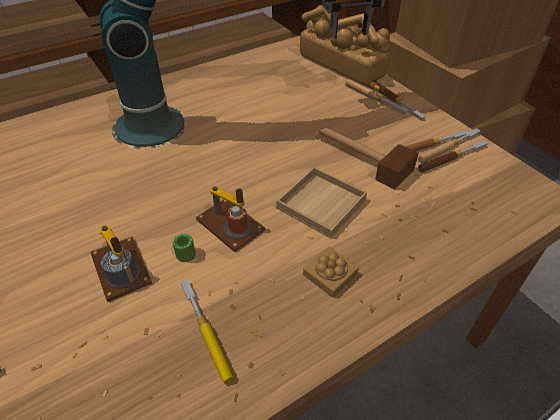

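The top view shows stand 1 at about (315,252), with the red-brown roll near (316,240) under the knob at (311,239). The blue roll is at (419,252) and the tray at (232,225). Candidates for the worn roll are the red-brown one at (316,240), the green one at (364,245) and the blue one at (419,252). I choose the red-brown one on the stand nearest the tray and will check it in a crop.

```bash
python3 - <<'E'
from h import *
P,im,d=cloud('t0')
c=im[205:295,285:375,::-1]; c=cv2.resize(c,None,fx=6,fy=6,interpolation=cv2.INTER_CUBIC)
cv2.imwrite('pics/c1.png',c)
hsv=cv2.cvtColor(im,cv2.COLOR_RGB2HSV)
roi=np.zeros(d.shape,bool); roi[215:290,285:345]=1
x,y,z=P[...,0],P[...,1],P[...,2]
def st(n,m):
    q=P[m]; print(n,len(q),q.mean(0).round(4),q.min(0).round(4),q.max(0).round(4))
yel=roi&(hsv[...,0]>18)&(hsv[...,0]<32)&(hsv[...,1]>180)&(hsv[...,2]>120)
st('yel',yel&(z>.08)); st('knob',roi&(z>.115)&(z<.14)); 
st('base',roi&(z>.006)&(z<.015))
m=roi&(z>.006)&(z<.016)
print('base rect',cv2.minAreaRect((P[m][:,:2]*1000).astype(np.float32)))
r=np.zeros(d.shape,bool); r[180:268,190:278]=1
m=r&(z>.022)&(z<.04); st('rim',m); print('tray',cv2.minAreaRect((P[m][:,:2]*1000).astype(np.float32)))
for zz in range(60,140,5):
  mm=roi&(z>zz/1000)&(z<zz/1000+.005)
  if mm.any(): print(zz,mm.sum(),P[mm].mean(0).round(3),im[mm].mean(0).round())
E
```

```text
<stdin>:9: RuntimeWarning: Mean of empty slice.
  ret = um.true_divide(
Traceback (most recent call last):
ValueError: zero-size array to reduction operation minimum which has no identity
```

View pics/c1.png

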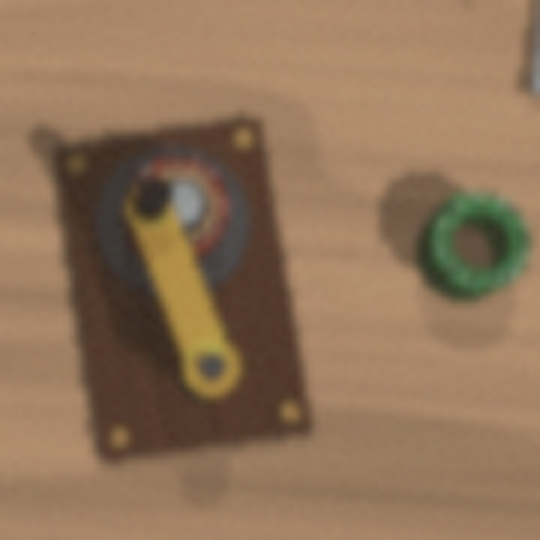

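The crop shows the red ring on its spindle at crop (185,205), the knob at (152,197) and the pivot at (211,367). The green decoy stands free at (480,245).

```bash
python3 - <<'E'
from h import *
P,im,d=cloud('t0')
for u,v in [(316,239),(310,238),(320,266),(300,285),(232,225),(250,280),(364,230)]: print(u,v,d[v,u],P[v,u].round(3))
z=np.load('pics/t0.npz'); E=z['E'];fx,fy,cx,cy=z['k']
def ray(u,v,h):
    r=E[:3,:3].T@np.array([(u-cx)/fx,-(v-cy)/fy,-1]); o=-E[:3,:3].T@E[:3,3]
    return (o+r*(h-o[2])/r[2]).round(4)
f=lambda a,b,h: ray(285+(a+.5)/6-.5,205+(b+.5)/6-.5,h)
print('spindle',f(187,204,.082)); print('knobtop',f(152,195,.129)); print('pivot',f(211,367,.096))
c=[f(*q,.012) for q in [(58,150),(255,118),(312,432),(104,462)]]; print('base',c,np.mean(c,0))
t=[ray(*q,.03) for q in [(196,206),(253,190),(269,243),(213,261)]]; print('tray',t,np.mean(t,0))
E
```

```text
316 239 1.157234 [0.54  0.015 0.079]
310 238 1.111488 [0.534 0.034 0.125]
320 266 1.1226122 [0.467 0.003 0.098]
300 285 1.207359 [0.419 0.048 0.001]
232 225 1.2377555 [0.575 0.252 0.008]
250 280 1.2102475 [0.424 0.189 0.001]
364 230 1.2381537 [ 0.586 -0.125  0.004]
spindle [0.5402 0.0161 0.082 ]
knobtop [0.5357 0.0342 0.129 ]
pivot [0.4676 0.0031 0.096 ]
base [array([0.5728, 0.074 , 0.012 ]), array([ 0.5944, -0.0185,  0.012 ]), array([ 0.4486, -0.0514,  0.012 ]), array([0.4285, 0.0439, 0.012 ])] [0.511075 0.012    0.012   ]
tray [array([0.6188, 0.3565, 0.03  ]), array([0.6763, 0.199 , 0.03  ]), array([0.5272, 0.142 , 0.03  ]), array([0.4671, 0.2924, 0.03  ])] [0.57235  0.247475 0.03    ]
```

Request:
{"name": "drive_tool", "arguments": {
  "steps": [
    [[0,0,0,-0.025,-0.023,0,0],[0,0,0,-0.025,-0.023,0,0],[0,0,0,-0.025,-0.023,0,0],[0,0,0,-0.025,-0.023,0,0],[0,0,0,-0.025,-0.023,0,0],[0,0,0,-0.025,-0.023,0,0],[0,0,0,-0.025,-0.023,0,0],[0,0,0,-0.025,-0.023,0,0]]
  ]
}}

```text
time_s: 0.77
tcp_pos: [0.3284, 0.385, 0.2144]
eef_rot: [[-0.956, 0.293, -0.0], [0.293, 0.956, -0.0], [0.0, -0.0, -1.0]]
force: [1.1, -0.0, 0.2]
gripper_width: 0.046
finger_force: 0.0
```

Request:
{"name": "drive_tool", "arguments": {
  "steps": [
    [[0,0,0,-0.025,-0.023,0,0],[0,0,0,-0.025,-0.023,0,0],[0,0,0,-0.025,-0.023,0,0],[0,0,0,-0.025,-0.023,0,0],[0,0,0,-0.025,-0.023,0,0],[0,0,0,-0.025,-0.023,0,0],[0,0,0,-0.025,-0.023,0,0],[0,0,0,-0.025,-0.023,0,0]]
  ]
}}

```text
time_s: 1.43
tcp_pos: [0.4655, 0.1506, 0.2145]
eef_rot: [[-0.956, 0.293, -0.0], [0.293, 0.956, 0.0], [0.0, -0.0, -1.0]]
force: [0.8, 0.4, -0.2]
gripper_width: 0.0459
finger_force: 0.0
```

Request:
{"name": "drive_tool", "arguments": {
  "steps": [
    [[0,0,0,-0.025,-0.023,0,0],[0,0,0,-0.025,-0.023,0,0],[0,0,0,-0.025,-0.023,0,0],[0,0,0,-0.025,-0.023,0,0],[0,0,7,0,0,0,0],[0,0,7,0,0,0,0],[0,0,7,0,0,0,0],[0,0,7,0,0,0,0]]
  ]
}}

```text
time_s: 2.1
tcp_pos: [0.5335, 0.0345, 0.2142]
eef_rot: [[-0.701, 0.713, -0.001], [0.713, 0.701, -0.0], [0.001, -0.001, -1.0]]
force: [0.2, -0.3, 0.1]
gripper_width: 0.0457
finger_force: 0.0
```

Request:
{"name": "drive_tool", "arguments": {
  "steps": [
    [[0,0,7,0,0,0,0],[0,0,7,0,0,0,0],[0,0,7,0,0,0,0],[0,0,7,0,0,0,0],[0,0,7,0,0,0,0],[0,0,7,0,0,0,0],[0,0,7,0,0,0,0],[0,0,7,0,0,0,0]]
  ]
}}

```text
time_s: 2.77
tcp_pos: [0.5334, 0.0349, 0.2143]
eef_rot: [[0.198, 0.98, -0.001], [0.98, -0.198, -0.0], [-0.0, -0.001, -1.0]]
force: [-0.2, -0.1, 0.4]
gripper_width: 0.0462
finger_force: 0.0
```

Request:
{"name": "drive_tool", "arguments": {
  "steps": [
    [[0,0,7,0,0,0,0],[0,0,7,0,0,0,0],[0,0,7,0,0,0,0],[0,0,7,0,0,0,0],[0,0,7,0,0,0,0],[0,0,7,0,0,0,0],[0,0,7,0,0,0,0],[0,0,7,0,0,0,0]]
  ]
}}

```text
time_s: 3.43
tcp_pos: [0.5334, 0.035, 0.2143]
eef_rot: [[0.923, 0.384, -0.001], [0.384, -0.923, -0.0], [-0.001, -0.0, -1.0]]
force: [-0.2, 0.4, 0.2]
gripper_width: 0.0461
finger_force: 0.0
```

```bash
cat >> h.py <<'E'
def where(tx,ty,tz):
    s=bot.state(); R=np.array(s['eef_rot']); p=np.array(s['tcp_pos'])
    print('t',round(s['time_s'],2),'tcp',p.round(4),'yang',np.arctan2(R[1,1],R[0,1]).round(3),'tilt',R[:2,2].round(3),'j',np.round(s['joints'],2),'F',np.round(s['force'],1),'w',round(s['gripper_width'],4))
    print('to go (tool)',(R.T@(np.array([tx,ty,tz])-p)).round(4))
E
python3 -c "
from h import *
where(.535,.034,.105)"
```

```text
t 3.43 tcp [0.5334 0.035  0.2143] yang -1.176 tilt [-0.001 -0.   ] j [-0.78  0.33  0.8   1.93 -0.28  1.   -1.03] F [-0.2  0.4  0.2] w 0.0461
to go (tool) [0.0011 0.0015 0.1093]
```

```bash
python3 -c "
from h import *
snap('wrist','w0')
P,im,d=cloud('w0')
z=P[...,2]; m=(z>.118)&(z<.135)&(np.hypot(P[...,0]-.535,P[...,1]-.034)<.03); print(m.sum(),P[m].mean(0),P[m].min(0),P[m].max(0))
m=(z>.074)&(z<.084)&(np.hypot(P[...,0]-.54,P[...,1]-.016)<.02); print(m.sum(),P[m].min(0),P[m].max(0))
"
```

```text
342 [0.53727122 0.03344265 0.12822344] [0.52859986 0.02551445 0.11802362] [0.54408142 0.04066666 0.13184143]
292 [0.53204424 0.00884535 0.07499811] [0.55058369 0.02792951 0.08386546]
```

View pics/w0.png

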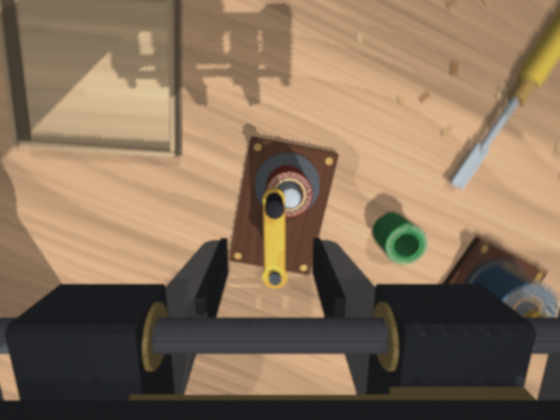

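The knob, at (274,205), sits centred between the fingers, and the red roll at (290,192) is below it. The measured knob position is 3 mm off the target, well inside the 46 mm opening. Next I go down astride it and swing it.

Request:
{"name": "drive_tool", "arguments": {
  "steps": [
    [[0,0,0,0.001,0,0.014,0],[0,0,0,0.001,0,0.014,0],[0,0,0,0.001,0,0.014,0],[0,0,0,0,0,0.014,0],[0,0,0,0,0,0.014,0],[0,0,0,0,0,0.014,0],[0,0,0,0,0,0.014,0],[0,0,0,0,0,0.011,0]]
  ]
}}

```text
time_s: 4.15
tcp_pos: [0.5359, 0.0362, 0.1043]
eef_rot: [[0.92, 0.392, -0.001], [0.392, -0.92, -0.0], [-0.001, -0.0, -1.0]]
force: [-0.4, 0.5, 0.6]
gripper_width: 0.0461
finger_force: 0.0
```

Request:
{"name": "drive_tool", "arguments": {
  "steps": [
    [[0,0,-5.7,0,-0.0075,0,0],[0,0,-5.7,0,-0.0075,0,0],[0,0,-5.7,0,-0.0075,0,0],[0,0,-5.7,0,-0.0075,0,0],[0,0,-5.7,0,-0.0075,0,0],[0,0,-5.7,0,-0.0075,0,0],[0,0,-5.7,0,-0.0075,0,0],[0,0,-5.7,0,-0.0075,0,0]]
  ]
}}

```text
time_s: 4.82
tcp_pos: [0.4967, 0.0789, 0.1056]
eef_rot: [[0.359, 0.933, 0.001], [0.933, -0.359, -0.0], [-0.0, 0.001, -1.0]]
force: [0.5, -1.6, 0.2]
gripper_width: 0.046
finger_force: 0.4
```

```bash
python3 -c "
from h import *
where(.464,.077,.105)"
```

```text
t 4.82 tcp [0.4967 0.0789 0.1056] yang -0.368 tilt [ 0.001 -0.   ] j [-0.64  0.4   0.5   2.07 -0.28  0.73 -0.32] F [ 0.5 -1.6  0.2] w 0.046
to go (tool) [-0.0136 -0.0298  0.0005]
```

Request:
{"name": "drive_tool", "arguments": {
  "steps": [
    [[0,0,-5.7,-0.001,-0.0075,0,0],[0,0,-5.7,-0.001,-0.0075,0,0],[0,0,-5.7,-0.001,-0.0075,0,0],[0,0,-5.7,-0.001,-0.0075,0,0],[0,0,-5.7,-0.001,-0.0075,0,0],[0,0,-5.7,-0.001,-0.0075,0,0],[0,0,-5.7,-0.001,-0.0075,0,0],[0,0,-5.7,-0.001,-0.0075,0,0]]
  ]
}}

```text
time_s: 5.48
tcp_pos: [0.4383, 0.0733, 0.1058]
eef_rot: [[-0.416, 0.909, 0.001], [0.909, 0.416, 0.001], [0.0, 0.002, -1.0]]
force: [1.4, 1.4, 0.4]
gripper_width: 0.0461
finger_force: 0.7
```

Request:
{"name": "drive_tool", "arguments": {
  "steps": [
    [[0,0,0,0,0.003,0,0],[0,0,0,0,0.003,0,0],[0,0,0,0,0,-0.02,0],[0,0,0,0,0,-0.02,0],[0,0,0,0,0,-0.02,0],[0,0,0,0,0,-0.02,0],[0,0,0,0,0,-0.02,0],[0,0,0,0,0,-0.01,0]]
  ]
}}

```text
time_s: 6.15
tcp_pos: [0.4454, 0.0756, 0.2178]
eef_rot: [[-0.407, 0.913, 0.003], [0.913, 0.407, 0.001], [-0.0, 0.004, -1.0]]
force: [0.5, -0.5, 0.9]
gripper_width: 0.0462
finger_force: 0.0
```

```bash
python3 -c "
from h import *
where(.540,.0165,.215)
snap('top','t1')
P,im,d=cloud('t1')
cv2.imwrite('pics/c2.png',cv2.resize(im[195:285,270:360,::-1],None,fx=6,fy=6,interpolation=cv2.INTER_CUBIC))
z=P[...,2]; m=(z>.118)&(z<.135)&(np.hypot(P[...,0]-.467,P[...,1]-.002)<.1); print(m.sum(),P[m].mean(0),P[m].min(0),P[m].max(0))
"
```

```text
t 6.15 tcp [0.4454 0.0756 0.2178] yang 0.42 tilt [0.003 0.001] j [-0.58  0.12  0.36  2.09 -0.05  0.94  0.23] F [ 0.5 -0.5  0.9] w 0.0462
to go (tool) [-0.0925  0.0623  0.0031]<string>:7: RuntimeWarning: Mean of empty slice.
  ret = um.true_divide(
Traceback (most recent call last):
ValueError: zero-size array to reduction operation minimum which has no identity
```

View pics/c2.png

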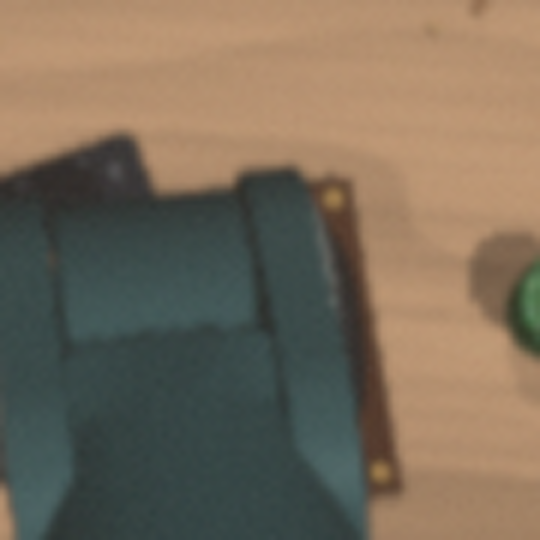

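The arm hides the stand in this crop. I move above the roll, turn to the grasp orientation and look with the wrist camera.

Request:
{"name": "drive_tool", "arguments": {
  "steps": [
    [[0,0,0,-0.0185,0.0125,0,0.6],[0,0,0,-0.0185,0.0125,0,0.6],[0,0,0,-0.0185,0.0125,0,0.6],[0,0,0,-0.0185,0.0125,0,0.6],[0,0,0,-0.0185,0.0125,0,0.6],[0,0,6.8,0,0,0,0.6],[0,0,6.8,0,0,0,0.6],[0,0,6.8,0,0,0,0.6]]
  ]
}}

```text
time_s: 6.87
tcp_pos: [0.5385, 0.0158, 0.2141]
eef_rot: [[-0.057, 0.998, -0.002], [0.998, 0.057, -0.001], [-0.001, -0.002, -1.0]]
force: [-0.0, -0.6, -0.1]
gripper_width: 0.0735
finger_force: 0.0
```

Request:
{"name": "drive_tool", "arguments": {
  "steps": [
    [[0,0,6.8,0,0,0,0.6],[0,0,6.8,0,0,0,0.6],[0,0,6.8,0,0,0,0.6],[0,0,6.8,0,0,0,0.6],[0,0,6.8,0,0,0,0.6],[0,0,6.8,0,0,0,0.6],[0,0,6.8,0,0,0,0.6],[0,0,6.8,0,0,0,0.6]]
  ]
}}

```text
time_s: 7.53
tcp_pos: [0.5384, 0.0163, 0.2144]
eef_rot: [[0.778, 0.629, -0.001], [0.629, -0.778, -0.001], [-0.001, 0.0, -1.0]]
force: [0.4, 0.0, 0.2]
gripper_width: 0.0739
finger_force: 0.0
```

Request:
{"name": "drive_tool", "arguments": {
  "steps": [
    [[0,0,6.8,0,0,0,0.6],[0,0,6.8,0,0,0,0.6],[0,0,6.8,0,0,0,0.6],[0,0,6.8,0,0,0,0.6],[0,0,0,0,0,0,0.6],[0,0,0,0,0,0,0.6],[0,0,0,0,0,0,0.6],[0,0,0,0,0,0,0.6]]
  ]
}}

```text
time_s: 8.2
tcp_pos: [0.5384, 0.0163, 0.2153]
eef_rot: [[0.977, 0.212, -0.0], [0.212, -0.977, -0.0], [-0.0, 0.0, -1.0]]
force: [-0.2, 0.2, -0.3]
gripper_width: 0.0734
finger_force: 0.0
```

```bash
python3 -c "
from h import *
snap('wrist','w1')
P,im,d=cloud('w1')
x,y,z=P[...,0],P[...,1],P[...,2]
def st(n,m):
    print(n,m.sum()); 
    if m.any(): q=P[m]; print(q.mean(0).round(4),q.min(0).round(4),q.max(0).round(4), cv2.minEnclosingCircle((q[:,:2]*1000).astype(np.float32)))
near=np.hypot(x-.54,y-.0165)
st('tip',(z>.076)&(z<.09)&(near<.02))
st('roll top',(z>.062)&(z<.073)&(near<.035))
st('knob',(z>.12)&(z<.135)&(np.hypot(x-.467,y-.002)<.1))
where(.5405,.0175,.036)
"
```

```text
tip 351
[0.5418 0.0186 0.0819] [0.5314 0.0089 0.0763] [0.5509 0.028  0.0848] ((540.9909057617188, 18.493824005126953), 9.99502182006836)
roll top 1170
[0.5423 0.0192 0.0681] [ 0.5177 -0.0035  0.062 ] [0.5641 0.0413 0.0729] ((541.0350952148438, 19.36013412475586), 23.357343673706055)
knob 0
t 8.25 tcp [0.5384 0.0162 0.2154] yang -1.358 tilt [-0. -0.] j [-0.71  0.33  0.76  1.91 -0.27  1.   -1.19] F [0.2 0.3 0.1] w 0.0733
to go (tool) [ 0.0023 -0.0008  0.1794]
```

View pics/w1.png

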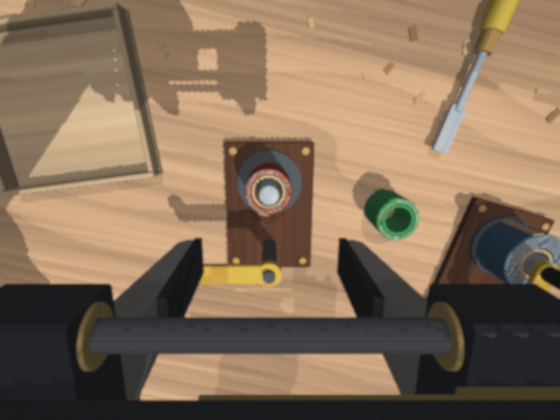

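The keeper now points left at (235,273), about 1.57 rad aside. The red roll at (268,192) is clear, with its axis measured at about (0.541, 0.018) and its top at 0.068. I go down to TCP height 0.036.

Request:
{"name": "drive_tool", "arguments": {
  "steps": [
    [[0,0,0,0.001,-0.001,0.015,0.6],[0,0,0,0.001,0,0.015,0.6],[0,0,0,0.001,0,0.015,0.6],[0,0,0,0,0,0.015,0.6],[0,0,0,0,0,0.015,0.6],[0,0,0,0,0,0.015,0.6],[0,0,0,0,0,0.015,0.6],[0,0,0,0,0,0.01,0.6]]
  ]
}}

```text
time_s: 8.92
tcp_pos: [0.5406, 0.0178, 0.0993]
eef_rot: [[0.978, 0.211, -0.001], [0.211, -0.978, -0.0], [-0.001, -0.0, -1.0]]
force: [0.1, 0.2, -0.4]
gripper_width: 0.0737
finger_force: 0.0
```

Request:
{"name": "drive_tool", "arguments": {
  "steps": [
    [[0,0,0,0,0,0.01,0.6],[0,0,0,0,0,0.01,0.6],[0,0,0,0,0,0.01,0.6],[0,0,0,0,0,0.01,0.6],[0,0,0,0,0,0.01,0.6],[0,0,0,0,0,0.01,0.6],[0,0,0,0,0,0.005,0.6],[0,0,0,0,0,0,0.6]]
  ]
}}

```text
time_s: 9.58
tcp_pos: [0.5403, 0.0177, 0.0343]
eef_rot: [[0.978, 0.21, -0.002], [0.21, -0.978, -0.0], [-0.002, -0.0, -1.0]]
force: [-0.6, -0.4, 0.0]
gripper_width: 0.0734
finger_force: 0.0
```

Request:
{"name": "drive_tool", "arguments": {
  "steps": [
    [[0,0,0,0,0,0,0.2],[0,0,0,0,0,0,0.1],[0,0,0,0,0,0,0.0],[0,0,0,0,0,0,-0.1],[0,0,0,0,0,0,-0.2],[0,0,0,0,0,0,-0.3],[0,0,0,0,0,0,-0.3],[0,0,0,0,0,0,-0.3]]
  ],
  "grip_force": 10
}}

```text
time_s: 10.25
tcp_pos: [0.5415, 0.018, 0.036]
eef_rot: [[0.978, 0.21, 0.001], [0.21, -0.978, 0.0], [0.001, -0.0, -1.0]]
force: [-0.8, -0.2, 3.8]
gripper_width: 0.0451
finger_force: 10.0
```

Request:
{"name": "drive_tool", "arguments": {
  "steps": [
    [[0,0,0,0,0,-0.004,-0.3],[0,0,0,0,0,-0.008,-0.3],[0,0,0,0,0,-0.01,-0.3],[0,0,0,0,0,-0.01,-0.3],[0,0,0,0,0,-0.01,-0.3],[0,0,0,0,0,-0.01,-0.3],[0,0,0,0,0,-0.01,-0.3],[0,0,0,0,0,-0.01,-0.3]]
  ]
}}

```text
time_s: 10.92
tcp_pos: [0.5412, 0.0179, 0.1089]
eef_rot: [[0.978, 0.21, 0.001], [0.21, -0.978, 0.0], [0.001, -0.0, -1.0]]
force: [-0.1, -0.6, -0.4]
gripper_width: 0.0455
finger_force: 10.0
```

Request:
{"name": "drive_tool", "arguments": {
  "steps": [
    [[0,0,0,0,0,-0.01,-0.3],[0,0,0,0,0,-0.01,-0.3],[0,0,0,0,0,-0.01,-0.3],[0,0,0,0,0,-0.01,-0.3],[0,0,0,0,0,-0.01,-0.3],[0,0,0,0,0,-0.005,-0.3],[0,0,0,0,0,0,-0.3],[0,0,0,0,0,0,-0.3]]
  ]
}}

```text
time_s: 11.58
tcp_pos: [0.5411, 0.018, 0.1627]
eef_rot: [[0.978, 0.21, 0.0], [0.21, -0.978, 0.0], [0.0, -0.0, -1.0]]
force: [-0.2, 0.4, -1.1]
gripper_width: 0.0459
finger_force: 10.0
```

```bash
python3 -c "
from h import *
snap('wrist','w2'); where(.572,.248,.165)"
```

```text
t 11.63 tcp [0.5408 0.018  0.1623] yang -1.359 tilt [-0.001  0.   ] j [-0.67  0.41  0.72  1.95 -0.34  0.9  -1.13] F [ 0.3 -0.5 -0.5] w 0.0455
to go (tool) [ 0.0788 -0.2183 -0.0027]
```

View pics/w2.png

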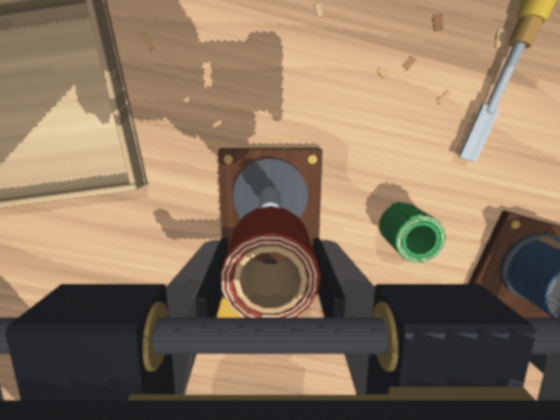

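The roll is held upright at (270,270) and clear of the spindle. I carry it over the tray.

Request:
{"name": "drive_tool", "arguments": {
  "steps": [
    [[0,0,0,0.004,-0.01,0,-0.3],[0,0,0,0.008,-0.022,0,-0.3],[0,0,0,0.008,-0.022,0,-0.3],[0,0,0,0.008,-0.022,0,-0.3],[0,0,0,0.008,-0.022,0,-0.3],[0,0,0,0.008,-0.022,0,-0.3],[0,0,0,0.008,-0.022,0,-0.3],[0,0,0,0.008,-0.022,0,-0.3]]
  ]
}}

```text
time_s: 12.3
tcp_pos: [0.5648, 0.1929, 0.1618]
eef_rot: [[0.978, 0.211, -0.001], [0.211, -0.978, -0.0], [-0.001, 0.0, -1.0]]
force: [0.5, 0.0, -1.2]
gripper_width: 0.0459
finger_force: 10.0
```

Request:
{"name": "drive_tool", "arguments": {
  "steps": [
    [[0,0,0,0.008,-0.022,0,-0.3],[0,0,0,0.008,-0.022,0,-0.3],[0,0,0,0.004,-0.01,0,-0.3],[0,0,0,0,0,0,-0.3],[0,0,0,0,0,0.01,-0.3],[0,0,0,0,0,0.015,-0.3],[0,0,0,0,0,0.015,-0.3],[0,0,0,0,0,0.01,-0.3]]
  ]
}}

```text
time_s: 12.97
tcp_pos: [0.5727, 0.2451, 0.1107]
eef_rot: [[0.978, 0.207, -0.002], [0.207, -0.978, -0.002], [-0.002, 0.001, -1.0]]
force: [-0.0, -0.4, -1.3]
gripper_width: 0.0458
finger_force: 10.0
```

```bash
python3 -c "
from h import *
where(.572,.248,.024)
snap('scene','s1')
P,im,d=cloud('s1'); 
P2,_,d2=cloud('t0'); z=P2[...,2]; m=(z>.002)&(z<.011)&(np.hypot(P2[...,0]-.572,P2[...,1]-.2475)<.07); print('floor z',np.median(z[m]))
cv2.imwrite('pics/c3.png',cv2.resize(im[100:290,180:400,::-1],None,fx=3,fy=3))"
```

```text
t 12.97 tcp [0.5727 0.2451 0.1107] yang -1.362 tilt [-0.002 -0.002] j [-0.91  0.61  0.62  1.78 -0.44  0.9  -1.45] F [-0.  -0.4 -1.3] w 0.0458
to go (tool) [ 0.0001 -0.0031  0.0867]
floor z 0.006126481486585232
```

View pics/c3.png

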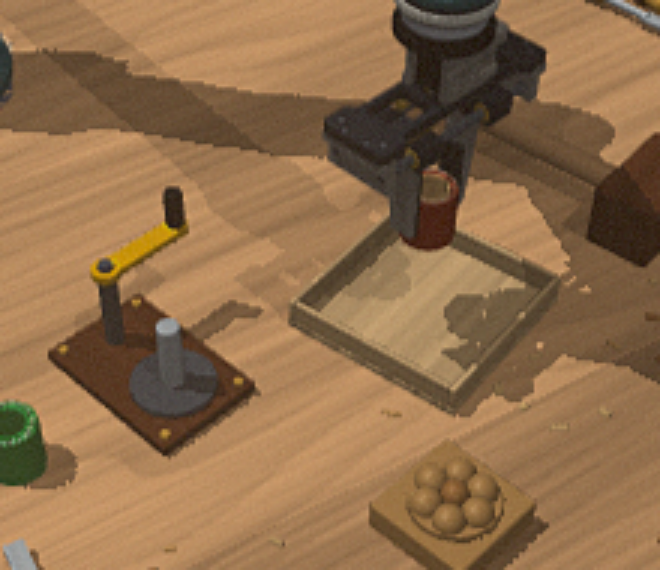

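The roll at crop (432,210) hangs upright above the tray, and the keeper is aside at (145,245). I lower it.

Request:
{"name": "drive_tool", "arguments": {
  "steps": [
    [[0,0,0,0,-0.001,0.012,-0.3],[0,0,0,0,-0.001,0.012,-0.3],[0,0,0,0,-0.001,0.012,-0.3],[0,0,0,0,0,0.012,-0.3],[0,0,0,0,0,0.012,-0.3],[0,0,0,0,0,0.01,-0.3],[0,0,0,0,0,0.008,-0.3],[0,0,0,0,0,0,-0.3]]
  ]
}}

```text
time_s: 13.68
tcp_pos: [0.5718, 0.2502, 0.0325]
eef_rot: [[0.978, 0.21, -0.003], [0.21, -0.978, -0.002], [-0.003, 0.001, -1.0]]
force: [0.0, 0.2, -0.2]
gripper_width: 0.0457
finger_force: 10.0
```

Request:
{"name": "drive_tool", "arguments": {
  "steps": [
    [[0,0,0,0,0,0.002,-0.3],[0,0,0,0,0,0.002,-0.3],[0,0,0,0,0,0.002,-0.3],[0,0,0,0,0,0.002,-0.3],[0,0,0,0,0,0,-0.3],[0,0,0,0,0,0,-0.3],[0,0,0,0,0,0,-0.3],[0,0,0,0,0,0,-0.3]]
  ]
}}

```text
time_s: 14.35
tcp_pos: [0.573, 0.2508, 0.0268]
eef_rot: [[0.978, 0.21, 0.0], [0.21, -0.978, 0.0], [0.0, -0.0, -1.0]]
force: [-0.2, -0.5, -1.5]
gripper_width: 0.0455
finger_force: 10.0
```

Request:
{"name": "drive_tool", "arguments": {
  "steps": [
    [[0,0,0,0,0,0.001,-0.3],[0,0,0,0,0,0.001,-0.3],[0,0,0,0,0,0.001,-0.3],[0,0,0,0,0,0,-0.3],[0,0,0,0,0,0,-0.3],[0,0,0,0,0,0,-0.3],[0,0,0,0,0,0,-0.3],[0,0,0,0,0,0,-0.3]]
  ]
}}

```text
time_s: 15.02
tcp_pos: [0.5729, 0.2508, 0.024]
eef_rot: [[0.978, 0.21, -0.0], [0.21, -0.978, 0.0], [0.0, -0.0, -1.0]]
force: [-2.2, -0.2, 5.8]
gripper_width: 0.0456
finger_force: 10.0
```

Contact at 5.8 N, at the expected height. I open slowly and retreat upward.

Request:
{"name": "drive_tool", "arguments": {
  "steps": [
    [[0,0,0,0,0,0,0.05],[0,0,0,0,0,0,0.1],[0,0,0,0,0,0,0.2],[0,0,0,0,0,0,0.3],[0,0,0,0,0,0,0.4],[0,0,0,0,0,0,0.5],[0,0,0,0,0,0,0.5],[0,0,0,0,0,0,0.5]]
  ]
}}

```text
time_s: 15.68
tcp_pos: [0.5729, 0.2507, 0.0236]
eef_rot: [[0.978, 0.21, 0.0], [0.21, -0.978, -0.0], [0.0, 0.0, -1.0]]
force: [0.5, 0.6, -0.9]
gripper_width: 0.069
finger_force: 0.0
```

Request:
{"name": "drive_tool", "arguments": {
  "steps": [
    [[0,0,0,0,0,-0.01,0.5],[0,0,0,0,0,-0.02,0.5],[0,0,0,0,0,-0.02,0.5],[0,0,0,0,0,-0.02,0.5],[0,0,0,0,0,-0.03,0.5],[0,0,0,0,0,-0.03,0.5],[0,0,0,0,0,-0.02,0.5],[0,0,0,0,0,0,0.5]]
  ]
}}

```text
time_s: 16.35
tcp_pos: [0.5758, 0.2514, 0.1792]
eef_rot: [[0.978, 0.21, 0.008], [0.21, -0.978, 0.004], [0.008, -0.003, -1.0]]
force: [1.0, -0.6, 0.7]
gripper_width: 0.0691
finger_force: 0.0
```

```bash
python3 -c "
from h import *
where(.572,.248,.024)
snap('scene','s2')
P,im,d=cloud('s2')
cv2.imwrite('pics/c4.png',cv2.resize(im[100:290,180:400,::-1],None,fx=3,fy=3))"
```

```text
t 16.35 tcp [0.5758 0.2514 0.1792] yang -1.359 tilt [0.008 0.004] j [-0.95  0.52  0.67  1.73 -0.38  1.01 -1.5 ] F [ 1.  -0.6  0.7] w 0.0691
to go (tool) [-0.0057  0.003   0.1552]
```

View pics/c4.png

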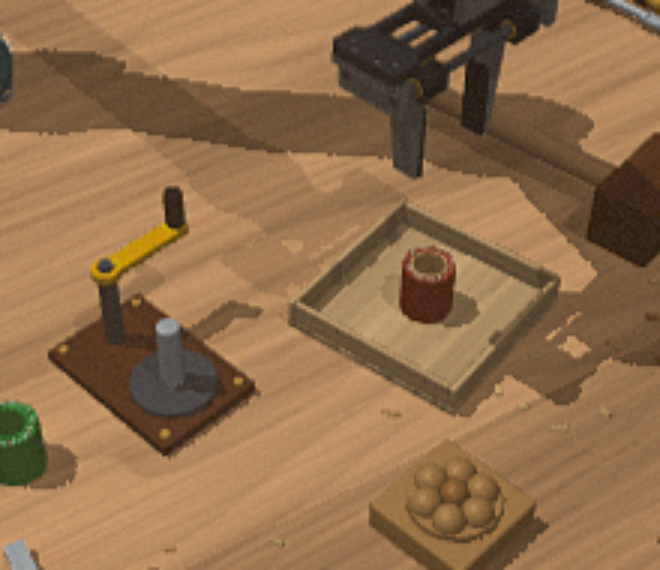

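The roll stands upright in the middle of the tray at crop (428,285). The keeper is aside, the gripper is clear, and the rosette and green roll have not moved.

```bash
python3 -c "
from bench import bot
print(bot.close_job())"
```

```text
the job is handed in; nothing more can be done
None
```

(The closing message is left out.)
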